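# Sort stripped power-supply parts into the stock trays

## Robot

A 6-joint arm with a two-finger parallel gripper is mounted at the origin on the work surface. World frame = base frame: x ahead of the robot, y to its left, z up, the work surface at z = 0. Lengths are in m, angles in rad, forces in N, time in s.
With the tool pointing down it reaches from about 0.275 to 0.75 m from the base axis. Payload 10.2 kg.
Tool frame: the origin (TCP) lies midway between the tips of the shut fingers; the grasp point (between the pads) lies 19 mm behind it (env.hold_point_z is the distance from the TCP to the grasp point, in m); z points along the fingers, y is the line along which they close (so a half turn about z gives the same grasp; the last joint's range is limited). The gripper opens to 85 mm and grips with 20 to 120 N. Pads are 22 mm wide; open, the fingers measure 114 mm over their backs; the gripper's body (76 mm by 85 mm) begins 54 mm behind the grasp point. The pads swing forward as they close: fully open they stand 13 mm farther back than shut.
Start: joints at [-1.452, 0.313, 1.498, -0, 1.331, -0.223], TCP at [0.176, -0.495, 0.231] pointing down, gripper open.
Joint ranges: [-2.94, 2.94], [-0.97, 2.17], [0.19, 2.56], [-1.23, 4.37], [0.02, 3.11], [-2.88, 2.88]. Speed limits (rad/s): [2.39, 2.39, 3.01, 3.14, 3.14, 3.14].

## Interface

Orientations are given as a unit quaternion [x, y, z, w].
In Python, from bench import env, kinematics, monitor, eyes, job gives the robot as it stands. The module is installed in compiled form; this text tells all that it offers. Calls block until the motion is done:
- env.reach(position, orientation): joint-space move of the TCP to a pose.
- env.movel(position, velocity=0.15, frame=None, guard=None): straight line of the TCP; frame=None keeps the orientation; velocity is the mean speed in m/s. With guard (N) it stops when the force on the tool has changed by that much, and returns True; else False.
- env.set_joints(angles): joint-space move.
- env.release() and env.close_gripper(effort=None): open the fingers fully, or close them until they stop; effort is the grip in N (None keeps the last).
- env.hold(seconds).
- kinematics.ik(position, orientation): joint angles nearest the present ones, or None.
- monitor.sense(): the state.
- eyes.grab_frame(name): name is "side" or "top"; returns a dict with "frame" (384x512x3 uint8, red, green, blue), "mtx" (3x3 intrinsics, pixels), "view" (4x4, takes a point from world to camera coordinates). Camera axes: x right, y down, z forward; pixel columns grow to the right and rows downward; lengths in m; the calibration is good to about 2 mm. A picture is of the moment at which its call begins. There is no depth.
A pose or a line that the arm cannot do raises env.MotionError and nothing moves.
- job.hand_in(): hands the job in; it is judged then, once.
The state is a dict: "clock": time; "joints": joint angles; "qvel": joint speeds; "joint_efforts": joint torques, N m; "position": TCP position; "ee_rot": TCP orientation; "contact_force": force on the tool from outside, world axes, zero at the start; "ft_torque": the same for the moment, N m; "finger_gap": opening from 0.0 (shut) to 1.0 (fully open); "gripper_force": force on a finger pad.
Only numpy, scipy, OpenCV 4.12 (cv2) and the standard library are available. Lean on these libraries where they do the work, as an engineer would, in place of code of your own. Each camera call takes 0.05 s, during which the arm holds its last target. There are 200 camera calls.

## Task

The five parts stripped from the power-supply board stand mixed on the grey mat nearest the robot: two capacitors, two transformers and a heatsink. Put each into the blue tray that already holds one of its own kind, standing upright flat on the tray floor as it stands now, not stacked or leaning. Leave the flux jar and the reel of desoldering braid, which stand among them, where they are.

Things in the scene. Friction and masses are not known exactly. Their poses are not given: they have to be found in the camera images.
- cap_big: The larger electrolytic capacitor: upright black cylinder 35 mm in diameter, 45 mm high, with a bare aluminium top disc. 55 g. Loose, upright on the mat. Origin: centre of its underside; z up.
- cap_small: The smaller electrolytic capacitor: upright black cylinder 25 mm in diameter, 36 mm high, with a bare aluminium top disc. 25 g. Loose, upright on the mat. Origin: centre of its underside; z up.
- transformer_big: The larger ferrite transformer: dark grey core around a tan taped winding on a black base. 32 mm along its x (grip here: base and winding have flat faces across x, the winding from 15 to 29 mm above the underside), 42 mm along its y, 38 mm high. 110 g. Loose, upright on the mat. Origin: centre of its underside; z up.
- transformer_small: The smaller ferrite transformer, same build: 24 mm along its x (grip here: winding from 12 to 21 mm above the underside), 30 mm along its y, 28 mm high. 50 g. Loose, upright on the mat. Origin: centre of its underside; z up.
- heatsink: Bare aluminium heatsink with six upright fins on a flat back plate (the back is its -x face): 25 mm along its x (grip here, back to fin edges), 40 mm along its y, 32 mm high. 50 g. Loose, upright on the mat. Origin: centre of its underside; z up.
- tray_cap: Blue stock tray for capacitors, same as the other two trays, known by the stock capacitor (black, 30 mm diameter, 40 mm high) standing in it at about x 0, y -47 mm of the tray's frame (within 3 mm); the rest is empty. Fixed on the mat. Outside 110 mm (x) by 145 mm (y) by 18 mm high, walls and floor 2.5 mm thick. Origin: centre of its underside; z up.
- tray_transformer: Blue stock tray for transformers, same as the other two trays, known by the stock transformer (28 mm in x, 36 mm in y, 33 mm high) standing in it at about x 0, y -47 mm of the tray's frame (within 3 mm); the rest is empty. Fixed on the mat. Outside 110 mm (x) by 145 mm (y) by 18 mm high, walls and floor 2.5 mm thick. Origin: centre of its underside; z up.
- tray_heatsink: Blue stock tray for heatsinks, same as the other two trays, known by the stock heatsink (25 mm in x, 36 mm in y, 28 mm high) standing in it at about x 0, y -47 mm of the tray's frame (within 3 mm); the rest is empty. Fixed on the mat. Outside 110 mm (x) by 145 mm (y) by 18 mm high, walls and floor 2.5 mm thick. Origin: centre of its underside; z up.
- flux_jar: White screw-lid jar, 44 mm in diameter, 34 mm high, 60 g, standing in a row with the five parts; not to be sorted. Origin: centre of its underside. The mat is 3 mm thick, so undersides on it lie 3 mm above the work surface. Things in the row are at least 75 mm apart, centre to centre; tweezers and a screwdriver lie between row and robot.
- braid_reel: Low reel of desoldering braid lying flat: two thin yellow flanges 40 mm in diameter with copper braid between, 14 mm high, 20 g, standing in the same row; not to be sorted. Origin: centre of its underside; z up.

How it is judged:
At the end, for the whole second after the job is handed in: Each part is in the tray of its kind: centre within the walls (50 mm in x, 68 mm in y of the tray centre), underside less than 8 mm above the tray's underside (so it stands on the floor), upright to 0.15 rad, released and at rest (x of cap_big in the frame of tray_cap between -0.05 and 0.05 m and y of cap_big in the frame of tray_cap between -0.068 and 0.068 m and z of each of cap_big, cap_small in the frame of tray_cap below 0.008 m and angle between each of cap_big, cap_small, transformer_big, transformer_small, heatsink's own z axis and vertical below 0.15 rad and linear speed of each of cap_big, cap_small, transformer_big, transformer_small, heatsink below 0.02 m/s and angular speed of each of cap_big, cap_small, transformer_big, transformer_small, heatsink below 0.2 rad/s and x of cap_small in the frame of tray_cap between -0.05 and 0.05 m and y of cap_small in the frame of tray_cap between -0.068 and 0.068 m and x of transformer_big in the frame of tray_transformer between -0.05 and 0.05 m and y of transformer_big in the frame of tray_transformer between -0.068 and 0.068 m and z of each of transformer_big, transformer_small in the frame of tray_transformer below 0.008 m and x of transformer_small in the frame of tray_transformer between -0.05 and 0.05 m and y of transformer_small in the frame of tray_transformer between -0.068 and 0.068 m and x of heatsink in the frame of tray_heatsink between -0.05 and 0.05 m and y of heatsink in the frame of tray_heatsink between -0.068 and 0.068 m and z of heatsink in the frame of tray_heatsink below 0.008 m); the robot touches nothing.
It fails at once if the flux jar is shifted by more than 25 mm or tipped over (distance of flux_jar from where it was at the start of the episode above 0.025 m or angle between flux_jar's own z axis and vertical above 0.4 rad).
It fails at once if the braid reel is shifted by more than 25 mm or tipped over (distance of braid_reel from where it was at the start of the episode above 0.025 m or angle between braid_reel's own z axis and vertical above 0.4 rad).
It also fails if it takes over 115 s, if anything falls off the work surface, if the arm or the gripper's body presses on something with over 40 N, if the wrist force passes 120 N, or if a joint passes its speed limit or range.

## Working session

There is one attempt and no reset: what is moved stays moved. The work goes in short steps, each a Python script; the robot and the scene stay as the last script left them, time stands still between calls to the robot, and variables do not carry over. Pictures are saved under pics/ and viewed, at most 14 in all, crops included, and the job is handed in when it is done.

```bash
mkdir -p pics
python3 - <<'E'
from bench import env, kinematics, monitor, eyes, job
import cv2,numpy as np
for n in("top","side"):
    d=eyes.grab_frame(n); cv2.imwrite(f"pics/{n}0.png",cv2.resize(d["frame"][:,:,::-1],(800,600),interpolation=cv2.INTER_CUBIC)); cv2.imwrite(f"raw_{n}.png",d["frame"][:,:,::-1])
    print(n,d["mtx"].round(1).tolist(),d["view"].round(3).tolist())
s=monitor.sense();print(s["clock"],s["ee_rot"],s["position"],env.hold_point_z)
E
```

```text
top [[437.3, 0.0, 256.7], [0.0, 437.3, 199.1], [0.0, 0.0, 1.0]] [[0.047, -0.999, 0.004, -0.02], [-0.978, -0.047, -0.202, 0.554], [0.202, 0.006, -0.979, 1.026], [0.0, 0.0, 0.0, 1.0]]
side [[388.1, 0.0, 256.0], [0.0, 388.1, 193.8], [0.0, 0.0, 1.0]] [[0.985, -0.173, 0.021, -0.528], [-0.116, -0.741, -0.662, 0.112], [0.129, 0.649, -0.749, 0.761], [0.0, 0.0, 0.0, 1.0]]
0.1 [ 9.85435664e-01  1.70047749e-01  4.32671596e-05 -5.59340680e-04] [ 0.17592289 -0.49440465  0.23081432] 0.0187
```

View pics/top0.png

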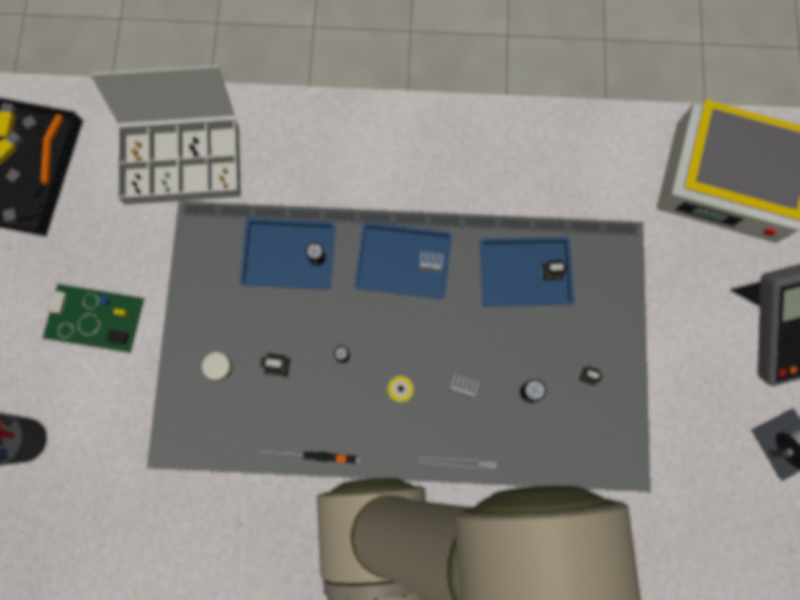

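View pics/side0.png

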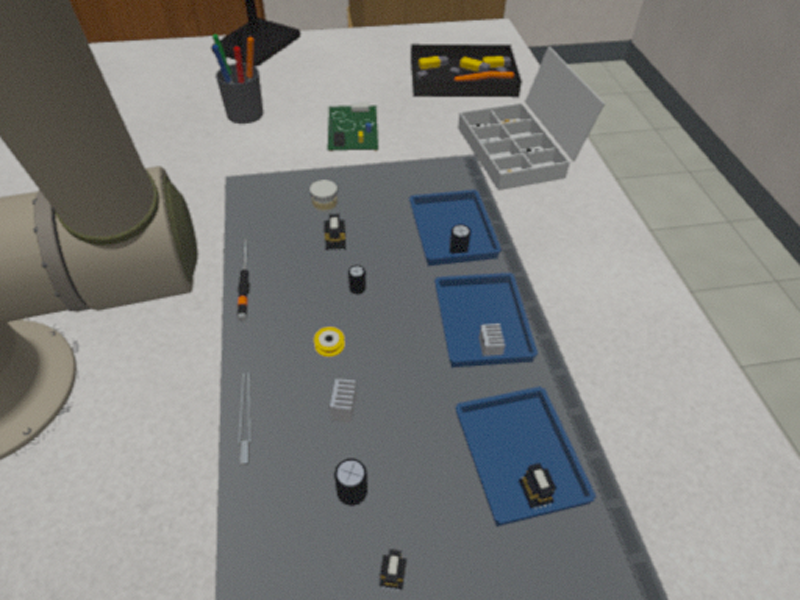

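The top view shows the row at these pixels, in 800x600: jar (215,365), transformer_big (276,364), cap_small (341,353), reel (400,388), heatsink (465,385), cap_big (533,390), transformer_small (591,375). The trays are cap (288,255), heatsink (403,262) and transformer (527,272), with the stock part at the right (-y) end of each. I'll enlarge both halves.

Run:
```python
import cv2
im=cv2.imread("raw_top.png")
for n,c in(("L",122),("R",250)):
    cv2.imwrite(f"pics/top_{n}.png",cv2.resize(im[137:257,c:c+155],None,fx=5,fy=5,interpolation=cv2.INTER_CUBIC))
```

```text
(no output)
```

View pics/top_L.png

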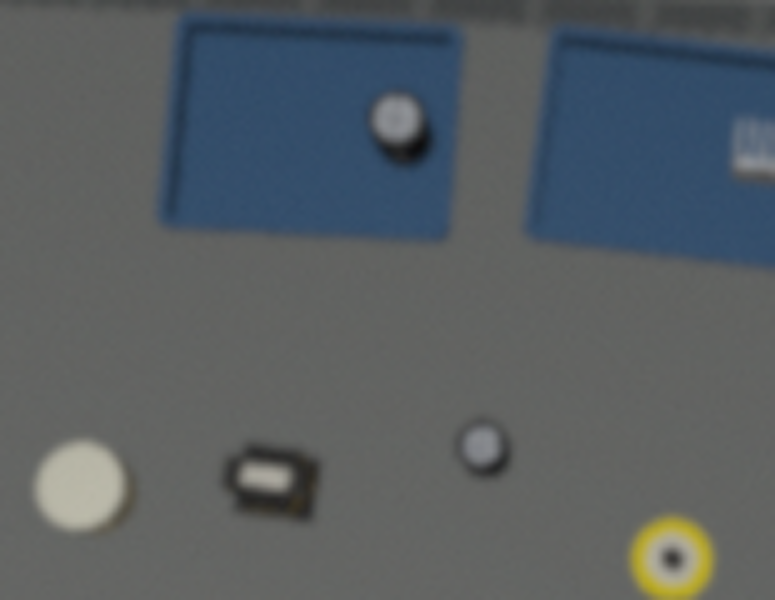

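View pics/top_R.png

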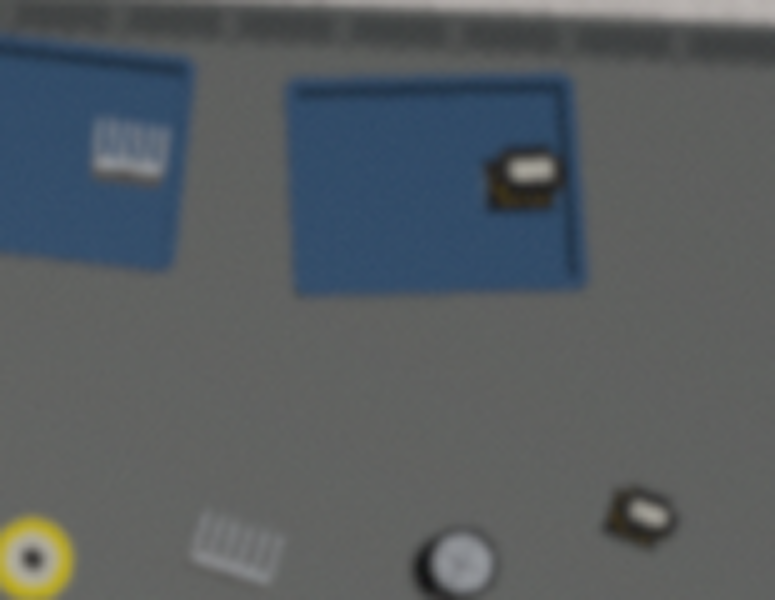

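Left crop (top faces): transformer_big label (266,476) slopes about 9°, cap_small (482,445), jar (81,485), reel (672,558). Right crop: heatsink top about (239,546) with its back plate toward the robot, cap_big (463,563), transformer_small label (650,514) at about 30°. I'll intersect the pixel rays with the known heights, then check sizes and the projections into the side view.

```bash
cat > geo.py <<'E'
import numpy as np
from bench import eyes
cams={n:eyes.grab_frame(n) for n in("top","side")}
def ray(n,uv,z):
    c=cams[n]; R=c["view"][:3,:3]; o=-R.T@c["view"][:3,3]
    d=R.T@np.linalg.solve(c["mtx"],[*uv,1]); return o+d*(z-o[2])/d[2]
def proj(n,p):
    c=cams[n]; q=c["mtx"]@(c["view"]@[*p,1])[:3]; return q[:2]/q[2]
def px(side,u,v): return (u/5+(122 if side=="L" else 250)-.4,v/5+137-.4)
E
python3 - <<'E'
from geo import *
pts=dict(jar=("L",81,485,.037),tb=("L",266,476,.041),cs=("L",482,445,.039),reel=("L",672,558,.017),hs=("R",239,546,.035),cb=("R",463,563,.048),ts=("R",650,514,.031),
 stc=("L",397,118,.0455),sth=("R",131,148,.0335),stt=("R",532,169,.0385))
# side image coordinates of same top points in 800x600 view
side=dict(jar=(323,187),tb=(335,223),cs=(357,272),reel=(329,339),hs=(343,390),cb=(351,474),ts=(393,566),stc=(460,231),sth=(492,335),stt=(541,484))
for k,(s,u,v,z) in pts.items():
    p=ray("top",px(s,u,v),z); q=ray("side",np.array(side[k])/1.5625-.2,z); print(k,p[:2].round(4),"side",q[:2].round(4))
def seg(s,a,b,z):
    P,Q=ray("top",px(s,*a),z),ray("top",px(s,*b),z); d=Q-P; return np.degrees(np.arctan2(d[1],d[0])).round(1),(np.linalg.norm(d)*1e3).round(1)
print("tb",seg("L",(292,480),(240,472),.041),"ts",seg("R",(672,528),(628,502),.031),"hs",seg("R",(270,583),(193,553),.035),seg("R",(285,537),(207,510),.035),seg("R",(193,553),(207,510),.035))
for n,c in dict(cap=[("L",180,15),("L",463,28),("L",450,240),("L",162,225)],hs=[("L",552,30),("R",193,62),("R",173,270),("L",528,238)],tr=[("R",288,80),("R",572,75),("R",585,287),("R",295,295)]).items():
    P=[ray("top",px(*a),.021)[:2] for a in c]; ctr=np.mean(P,0); y=(P[0]+P[3]-P[1]-P[2])/2; x=(P[0]+P[1]-P[2]-P[3])/2
    print("tray",n,ctr.round(4),"L",np.linalg.norm(x).round(3),np.linalg.norm(y).round(3),"yaw",np.degrees([np.arctan2(-y[0],y[1]),np.arctan2(x[1],x[0])]).round(1))
E
```

```text
jar [0.4571 0.2966] side [0.4599 0.3012]
tb [0.4655 0.2046] side [0.4698 0.2055]
cs [0.4862 0.0991] side [0.49   0.0989]
reel [0.4367 0.0022] side [0.4396 0.0025]
hs [ 0.4458 -0.0999] side [ 0.4486 -0.0922]
cb [ 0.4413 -0.2082] side [ 0.4449 -0.2078]
ts [ 0.4718 -0.3045] side [ 0.4746 -0.3032]
stc [0.651  0.1526] side [0.6529 0.1543]
sth [ 0.6477 -0.0388] side [ 0.6506 -0.0373]
stt [ 0.645  -0.2438] side [ 0.6456 -0.2479]
tb (np.float64(84.0), np.float64(26.2)) ts (np.float64(61.2), np.float64(24.9)) hs (np.float64(71.3), np.float64(40.5)) (np.float64(73.5), np.float64(40.7)) (np.float64(-16.1), np.float64(22.5))
tray cap [0.6519 0.1991] L 0.114 0.149 yaw [-0.2  0.5]
tray hs [0.6486 0.0072] L 0.113 0.148 yaw [-4.  -3.2]
tray tr [ 0.64   -0.1975] L 0.114 0.149 yaw [4.1 3.2]
```

The two cameras agree to 3–4 mm (heatsink y: 8 mm) and the sizes match, so I'll use the average. Next, a pick/place helper that grips along part x, with the tips 12 mm above the underside so the opening fingers clear the tray walls. I'll check IK before moving.

```bash
cat > pp.py <<'E'
import numpy as np
from scipy.spatial.transform import Rotation as Ro
from bench import env, kinematics, monitor, eyes, job
G=.012; UP=.13
trays=dict(cap=(.653,.200,0),hs=(.650,.008,-3.6),tr=(.6415,-.1975,3.6))
parts={ # x,y,yaw deg, tray, tray y, effort
 "ts":(.473,-.304,-29,"tr",-.001,30),"tb":(.467,.205,-6,"tr",.043,50),
 "cb":(.443,-.208,0,"cap",.042,30),"cs":(.488,.099,0,"cap",.0,25),"hs":(.447,-.097,-17,"hs",.015,30)}
def quat(deg):
    a=np.radians(deg); y=np.array([np.cos(a),np.sin(a),0]); z=np.array([0,0,-1.])
    return Ro.from_matrix(np.c_[np.cross(y,z),y,z]).as_quat()
def best(p,deg):
    c=[]
    for f in(0,180):
        q=kinematics.ik(p,quat(deg+f))
        if q is not None: c.append((abs(q[5]),f,q))
    return min(c,key=lambda t:t[0]) if c else None
def target(k):
    x,y,yaw,t,ty,e=parts[k]; tx,tyy,a=trays[t]; r=np.radians(a)
    return np.array([tx-ty*np.sin(r),tyy+ty*np.cos(r)]),a
def log(s): m=monitor.sense(); print(s,"t",round(m["clock"],1),"gap",round(m["finger_gap"],3),"F",np.round(m["contact_force"],1),"grip",round(m["gripper_force"],1),"z",round(m["position"][2],4))
def pick(k):
    x,y,yaw,*_,e=parts[k]; f=best([x,y,UP],yaw)[1]
    env.reach([x,y,UP],quat(yaw+f)); env.movel([x,y,.003+G],.15); env.close_gripper(e); log("grip "+k)
    env.movel([x,y,UP],.2); log("lift "+k)
def place(k):
    (x,y),a=target(k); f=best([x,y,UP],a)[1]
    env.reach([x,y,UP],quat(a+f)); env.movel([x,y,.04+G],.2); h=env.movel([x,y,.006+G],.06,guard=8); log(f"down {k} {h}")
    env.release(); log("open"); env.movel([x,y,UP],.2)
def pic(n,view="top",crop=None):
    import cv2
    im=eyes.grab_frame(view)["frame"][:,:,::-1]; cv2.imwrite("raw_"+n+".png",im)
    if crop: u,v,w,h=crop; im=im[v:v+h,u:u+w]
    s=min(800/im.shape[1],600/im.shape[0]); cv2.imwrite(f"pics/{n}.png",cv2.resize(im,None,fx=s,fy=s,interpolation=cv2.INTER_CUBIC))
E
python3 - <<'E'
from pp import *
for k in parts:
    b=best([*parts[k][:2],.015],parts[k][2]); (p,a)=target(k); c=best([*p,.018],a); print(k,b and (b[1],b[2].round(2)),p.round(3),c and (c[1],c[2].round(2)))
pick("ts"); pic("ts_held","side")
E
```

```text
ts (0, array([-0.78,  0.65,  1.6 , -0.  ,  0.89, -0.27])) [ 0.642 -0.198] (0, array([-0.47,  0.84,  1.21, -0.  ,  1.09, -0.54]))
tb (0, array([ 0.18,  0.56,  1.76, -0.  ,  0.81,  0.29])) [ 0.639 -0.155] (0, array([-0.42,  0.82,  1.27, -0.  ,  1.06, -0.48]))
cb (0, array([-0.68,  0.53,  1.83, -0.  ,  0.78, -0.68])) [0.653 0.242] (0, array([ 0.19,  0.89,  1.11, -0.  ,  1.14,  0.19]))
cs (0, array([-0.04,  0.55,  1.8 , -0.  ,  0.8 , -0.04])) [0.653 0.2  ] (0, array([ 0.13,  0.87,  1.17, -0.  ,  1.11,  0.13]))
hs (0, array([-0.47,  0.48,  1.92, -0.  ,  0.74, -0.17])) [0.651 0.023] (0, array([-0.14,  0.8 ,  1.29, -0.  ,  1.05, -0.08]))
grip ts t 3.1 gap 0.284 F [-1.2  0.7  6.1] grip 29.4 z 0.0155
lift ts t 3.8 gap 0.287 F [-0.6 -0.5 -0.1] grip 29.5 z 0.1286
```

View pics/ts_held.png

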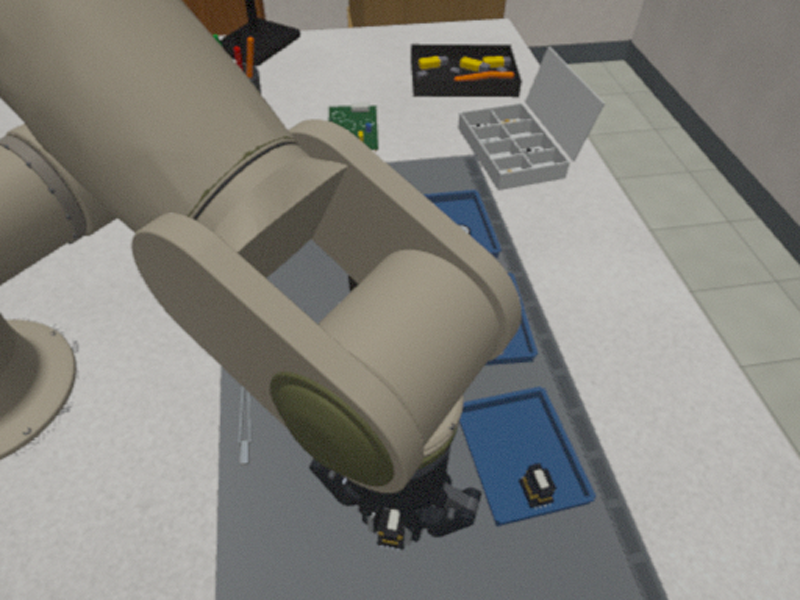

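transformer_small is held between the pads at (390,525), and the gap of 24 mm equals its width. I'll place it and check before going on.

Run:
```python
from pp import *
place("ts"); pick("tb"); pic("ts_placed","top",(90,125,310,145))
```

```text
down ts True t 5.8 gap 0.281 F [0.5 0.  3.7] grip 29.8 z 0.0175
open t 6.4 gap 1.004 F [-0.4  0.7  0.3] grip 0.0 z 0.0173
grip tb t 10.2 gap 0.362 F [-1.6 -0.9  5.9] grip 50.2 z 0.0155
lift tb t 10.9 gap 0.36 F [-0.6 -0.1 -1.4] grip 49.6 z 0.1288
```

View pics/ts_placed.png

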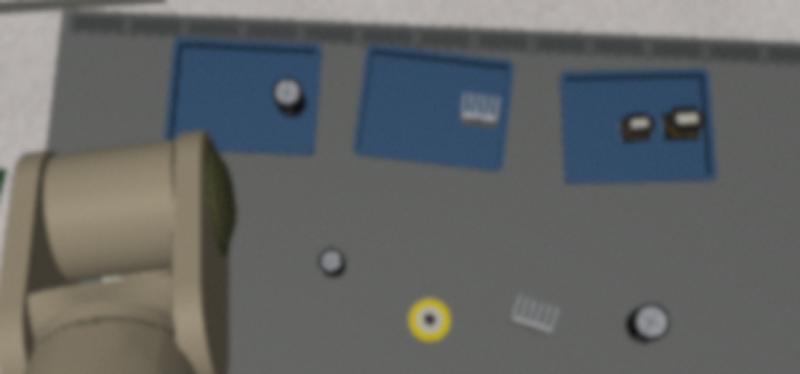

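transformer_small stands at (638,125) beside the stock transformer, upright and clear of it. transformer_big is held, with a gap of about 31 mm. I'll do the rest, stopping if a grip looks wrong.

Run:
```python
from pp import *
place("tb")
for k,w in(("cb",35),("cs",25),("hs",25)):
    pick(k); g=monitor.sense()["finger_gap"]*85
    if abs(g-w)>4: print("bad grip",k,g); break
    place(k)
env.reach([.35,-.35,.23],quat(0)); pic("end_top","top",(90,125,310,145)); pic("end_side","side"); log("end")
```

```text
down tb True t 13.6 gap 0.365 F [-1.1  0.4  4.3] grip 50.5 z 0.0179
open t 14.1 gap 1.001 F [-0.1  1.   0.6] grip 0.0 z 0.0175
grip cb t 17.1 gap 0.4 F [-1.   0.8  5. ] grip 29.7 z 0.0154
lift cb t 17.8 gap 0.402 F [ 0.9 -0.3 -0.5] grip 29.9 z 0.1289
down cb True t 20.7 gap 0.4 F [-1.  -0.3  4.2] grip 30.4 z 0.0176
open t 21.3 gap 1.002 F [-0.9 -0.6  0.9] grip 0.0 z 0.0172
grip cs t 24.4 gap 0.286 F [-0.9 -0.5  5.8] grip 24.5 z 0.0153
lift cs t 25.1 gap 0.283 F [ 0.1 -0.6 -0.2] grip 24.6 z 0.1289
down cs True t 27.0 gap 0.284 F [-0.9 -0.1  3.8] grip 25.2 z 0.0175
open t 27.6 gap 1.0 F [ 0.2 -0.8 -0.1] grip 0.0 z 0.0172
grip hs t 31.2 gap 0.287 F [-1.1  0.6  5.3] grip 30.9 z 0.0153
lift hs t 31.9 gap 0.284 F [ 0.1 -0.8 -1.3] grip 30.6 z 0.1289
down hs True t 34.0 gap 0.283 F [-0.6  1.2  4.4] grip 30.6 z 0.0176
open t 34.6 gap 0.999 F [-0.3  0.4  0.9] grip 0.0 z 0.0173
end t 37.2 gap 1.003 F [-0.7  0.8 -0.1] grip 0.0 z 0.2298
```

View pics/end_top.png

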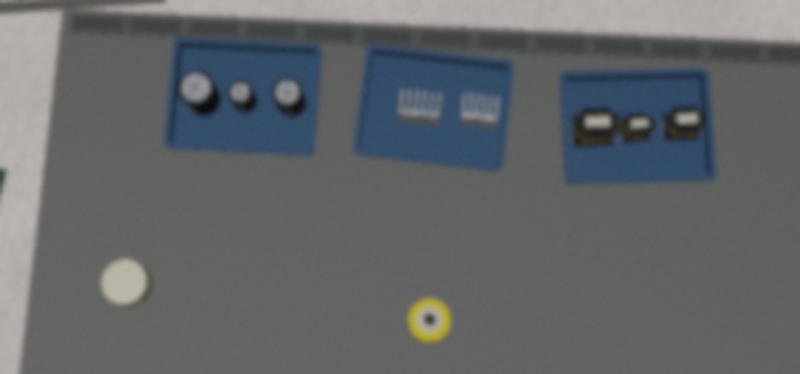

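View pics/end_side.png

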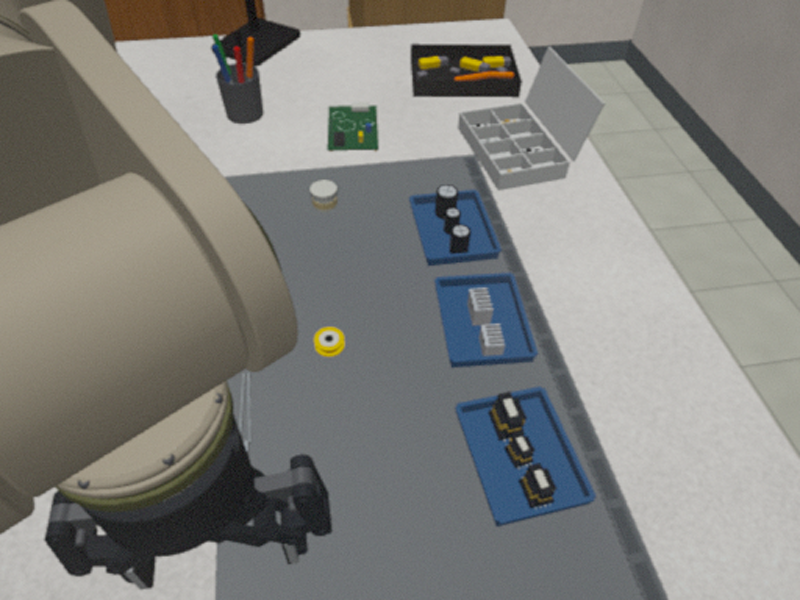

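All five parts stand upright in the right trays: caps at (197,88) and (240,93), heatsink at (420,105), transformers at (597,125) and (638,125) in the top view. The jar and reel have not moved, and the arm is clear.

```bash
python3 -c "
from bench import job
print(job.hand_in())"
```

```text
the job is handed in; nothing more can be done
None
```

The job is handed in at about 37 s of the 115 s allowed: the final pictures show all five parts upright in the trays of their kind and the jar and reel where they were; no verdict was returned.

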